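Secure a hitch pin with its spring cotter

ROBOT

A 7-joint arm with a two-finger parallel gripper is mounted at the origin on the work surface. World frame = base frame: x ahead of the robot, y to its left, z up, the work surface at z = 0. Lengths are in m, angles in rad, forces in N, time in s.
With the tool pointing down it reaches from about 0.425 to 0.925 m from the base axis. Payload 6.8 kg.
Tool frame: the origin (TCP) lies at the very end of the fingers, on their centre line; the grasp point (between the pads) lies 19 mm behind it; z points along the fingers, y is the line along which they close (so a half turn about z gives the same grasp; the last joint's range is limited). The gripper opens to 85 mm and grips with 20 to 120 N. Pads are 22 mm wide; open, the fingers measure 114 mm over their backs; the gripper's body (76 mm by 85 mm) begins 54 mm behind the grasp point. The pads swing forward as they close: fully open they stand 13 mm farther back than shut.
Start: joints at [1.101, 0.477, 0.022, 1.555, -0.011, 1.109, -0.083], TCP at [0.239, -0.631, 0.231] pointing down, gripper open.
Joint ranges: [-2.96, 2.96], [-0.34, 2.1], [-1.41, 1.46], [0.24, 2.44], [-1.37, 4.51], [0.17, 1.92], [-2.96, 2.96]. Speed limits (rad/s): [2.39, 2.39, 3.14, 3.14, 3.14, 3.14, 3.14].

INTERFACE

Orientations are given as a unit quaternion [w, x, y, z].
In Python, from station import bot gives the robot as it stands. The module is installed in compiled form; this text tells all that it offers.
- The arm moves only by the shell command python3 -m jog 'ROWS' [OPENING] [FORCE]. ROWS is JSON, a list of rows, each a list of 4 numbers: the shift along the tool's x, y, z in cm, then the turn about the tool's z in rad. In form: [[x, y, z, spin], ...]. A call has 1 to 20 rows; each row is the pose to reach, as a shift and turn from the pose commanded when the call began, along the tool's axes at that moment; what a row does not reach only later rows make up. A row lasts 1/12 s, in which the tool goes at most 41.7 mm and 7.16 degrees, less where a joint would pass 70% of its speed; a pose out of reach is approached as far as the arm can. A call with a gripper value outside its range is refused whole. OPENING is the closure, from -1 (fully open) to 1 (shut), set as the call begins (- or left out, the last holds). The fingers move at their own pace and stop on an object; FORCE is the grip in N (left out, the last holds). Time passes only in rows, so rows that repeat a pose let the fingers close. It gives the time, the measured TCP pose, the force, the opening and the grip force at its end, in the units of the state.
- bot.get_obs(): the state, without advancing time (a new reading comes with each control period).
- bot.read_camera(name): name is "scene" or "top" or "wrist"; returns a dict with "pixels" (480x640x3 uint8, red, green, blue), "depth" (480x640 float32, m along the optical axis (not along the pixel's ray), 0 where there is no reading), "fovy" (degrees; the focal length in pixels is half the picture's height over the tangent of half this angle, whatever the lens; pixels are square), "cx", "cy" (the principal point, pixels), "pose" (4x4, takes a point from camera to world coordinates). Camera axes: x right, y down, z forward; pixel columns grow to the right and rows downward; lengths in m; the calibration is good to about 2 mm. A picture is of the moment at which its call begins.
- bot.hand_in(): hands the job in; it is judged then, once.
The state is a dict: "t": time; "q": joint angles; "joint_vel": joint speeds; "joint_torque": joint torques, N m; "eef_pos": TCP position; "tool_rot": TCP orientation; "contact_force": force on the tool from outside, world axes, zero at the start; "torque": the same for the moment, N m; "gripper_width": opening from 0.0 (shut) to 1.0 (fully open); "grasp_force": force on a finger pad.
Only numpy, scipy, OpenCV 4.12 (cv2) and the standard library are available. Lean on these libraries where they do the work, as an engineer would, in place of code of your own. Each camera call takes 0.05 s, during which the arm holds its last target. There are 200 camera calls.

TASK

The hitch pin of the drawbar coupling has been left backed out: push it fully home by its head. Then take the spring cotter (the clip with a sprung bow, not the flat key) out of the wooden rack, feel its straight leg into the cross hole near the pin's far end, with the bow lying across the pin, and press down until the bow snaps round the pin, then let go. Push gently: never ram the pin or force the leg where it meets metal beside the hole, and leave everything else on the bench where it is.

Things in the scene. Friction and masses are not known exactly. Their poses are not given: they have to be found in the camera images.
- coupling: Blue steel fork fixed to the bench. Origin: centre of the underside of its base plate, 120 (x) x 100 (y) x 10 mm. Two cheeks 56 mm wide (x), at y = -30..-18 and +18..+30, top 89 mm above the bench. A grey drawbar (top at 87 mm) lies between them and runs 220 mm to +x, to a black cross handle, 120 mm along y, top at 87 mm. The hitch pin runs along y, its axis 75 mm above the bench.
- pin (a joint): How far the pin is backed out along the coupling's +y (m): 0 = fully home, head against the +y cheek (hard stop); starts 22 to 40 mm out. Push on its round head (40 mm diameter, 12 mm thick), whose outer face is at coupling y = 42 mm + this value, height 75 mm. It slides stiffly (about 4 N), stays where it is left and cannot turn. Greased steel, 24 mm diameter, ends at y = -60 mm when home.
- hole_nominal (a point): Where the centre of the pin's cross hole is when the pin is home, as drawn (coupling x = 0, y = -44, 75 mm high; axes as the coupling's). The cheeks are slotted: the pin, hole and head really stand anywhere within 5 mm of this along the coupling's x (feel for it, or look); y and height are true. The hole is square, 7.2 mm wide, vertical, right through, chamfered 0.6 mm; its mouth is 12 mm higher.
- rack: Wooden block fixed to the bench, 136 (x) x 56 (y) x 50 mm high, origin at the centre of its underside. Two equal slots in its top, 26 (x) x 7.5 (y) mm, 20 mm deep, with a deeper hole for the leg at x = -40 and +30 mm; the clip stands loosely in one, the key in the other, their origins 56 mm above the bench.
- clip: Spring cotter of 6 mm steel wire, 75 g, leg down in a rack slot. Origin: the point on the straight leg's axis that comes to the hole's centre when fitted. z runs up the leg to the coil, x towards the bow; the clip lies in its xz plane. The leg ends in a square-cut tip at z = -43 mm. When fitted keep fingertips above z = 14: the pin's top is at 12. x must be square to the pin, either way round.
- clip_coil (a point): Centre of the clip's head, a double coil: a ring of 34 mm outer diameter, 12 mm thick (clip y from -6 to +6), at x = 7, z = 31 mm of the clip (so z = 14 to 48). Pinch it across its flat faces, near its top. Once snapped there is 1 to 2 mm of play up and down, then the coil meets the top of the pin, a hard stop.
- bow_tip (a point): Flared lower end of the sprung bow (6 mm wire), at clip x = 17, z = -23 mm when relaxed. The bow comes down from the coil at x = 17, narrows to a throat at x = 9.5, z = -13, then flares out to this tip. It touches the pin once the clip's origin is about 25 mm above the hole's centre.
- bow (a joint): Opening angle of the clip's bow (rad): 0 = relaxed or snapped home. Pressed down over the pin it rides open to about 0.1 to 0.16 against a push of 4 to 10 N, then, over the last 12 mm, pulls itself down and snaps shut under the pin.
- key: Bystander: flat steel key with the same coil head as the clip but a flat blade, 21 x 6 mm, and no bow. Same frame as the clip. Stands in the other rack slot.
- mug: Bystander: white mug, 80 mm diameter, 95 mm high; origin at the centre of its underside.
- screwdriver: Bystander: orange-handled screwdriver, 220 mm, lying along its x; origin under its middle.
- wrench: Bystander: steel spanner, 190 mm, lying along its x; origin under its middle.
- bin: Bystander: yellow open plastic box, 110 x 90 x 70 mm; origin at the centre of its underside.
- jar: Bystander: clear jar with black cap, 60 mm diameter, 85 mm high; origin at the centre of its underside.
- hammer: Bystander: hammer with wooden handle, 260 mm, lying along its x; origin under its middle.

How it is judged:
On the way, in this order (a step that is already met when the one before it is completed fails the run):
1. the hitch pin is pushed home (value of joint pin below 0.002 m), for 0.2 s.
2. the clip's leg is in the cross hole and the pin forces the bow open (horizontal distance between clip and hole_nominal below 0.009 m and value of joint bow above 0.08 rad and z of clip in the frame of hole_nominal below 0.03 m), for 0.05 s.
At the end, for the whole second after the job is handed in: Pin within 4 mm of home; clip leg through the cross hole (origin within 8 mm sideways, 4.5 mm in height of hole_nominal), upright within 0.2 rad, square to the pin within 0.35 rad, bow snapped shut under the pin (below 0.05 rad); released, at rest (value of joint pin below 0.004 m and horizontal distance between clip and hole_nominal below 0.008 m and z of clip in the frame of hole_nominal between -0.0045 and 0.0045 m and angle between the z axis of clip and the z axis of hole_nominal, either way round below 0.2 rad and angle between the x axis of clip and the x axis of hole_nominal, either way round below 0.35 rad and value of joint bow below 0.05 rad and linear speed of clip below 0.02 m/s); the robot touches nothing.
It fails at once if the leg is forced against the pin beside the hole (over 30 N while its tip is less than 5 mm into the hole) (contact force between clip and coupling above 30 N and z of clip in the frame of hole_nominal above 0.05 m).
It fails at once if the clip is rammed against the pin or coupling (all contacts between them together over 50 N) (contact force between clip and coupling above 50 N).
It fails at once if the robot presses on the pin or coupling with more than 35 N (contact force between the arm and coupling above 35 N).
It fails at once if the flat key is moved by more than 15 mm (distance of key from where it was at the start of the episode above 0.015 m).
It fails at once if another thing on the bench is moved by more than 20 mm (distance of any of mug, screwdriver, wrench, bin, jar, hammer from where it was at the start of the episode above 0.02 m).
It also fails if it takes over 72 s, if anything falls off the work surface, if the arm or the gripper's body presses on something with over 40 N, if the wrist force passes 120 N, or if a joint passes its speed limit or range.

## Working session

There is one attempt and no reset: what is moved stays moved. The work goes in short steps, Python scripts to look and compute and a shell command to move; the robot and the scene stay as the last step left them, time stands still between calls to the robot, and variables do not carry over. Pictures are saved under pics/ and viewed, at most 10 in all, crops included, and the job is handed in when it is done.

```bash
mkdir -p pics; cat > h.py <<'E'
import numpy as np, cv2, pickle
from station import bot
def shot(n,f):
    c=bot.read_camera(n); cv2.imwrite(f'pics/{f}.png',c['pixels'][:,:,::-1]); pickle.dump(c,open(f'pics/{f}.pkl','wb')); return c
def load(f): return pickle.load(open(f'pics/{f}.pkl','rb'))
def cloud(c):
    h,w=c['depth'].shape; f=h/2/np.tan(np.radians(c['fovy'])/2)
    u,v=np.meshgrid(np.arange(w),np.arange(h)); d=c['depth']
    P=np.stack([(u-c['cx'])/f*d,(v-c['cy'])/f*d,d],-1)
    return P@c['pose'][:3,:3].T+c['pose'][:3,3]
def ray(c,u,v,z):
    f=c['depth'].shape[0]/2/np.tan(np.radians(c['fovy'])/2)
    r=c['pose'][:3,:3]@np.array([(u-c['cx'])/f,(v-c['cy'])/f,1]); o=c['pose'][:3,3]
    return o+r*(z-o[2])/r[2]
E
python3 - <<'E'
from h import *
for n in ['top','scene']:
    c=shot(n,n+'0'); print(n,c['fovy'],c['cx'],c['cy'],c['pose'].round(3).tolist())
o=bot.get_obs(); print({k:np.round(v,3).tolist() for k,v in o.items()})
E
```

```text
top 53.84034866139926 311.51903560532713 234.09756043609158 [[0.022, -0.993, 0.115, 0.411], [-1.0, -0.023, -0.004, -0.062], [0.006, -0.115, -0.993, 1.141], [0.0, 0.0, 0.0, 1.0]]
scene 48.02791989557322 311.97264055131996 237.53561900430427 [[0.862, 0.342, -0.375, 0.987], [0.507, -0.56, 0.655, -0.827], [0.014, -0.755, -0.656, 0.844], [0.0, 0.0, 0.0, 1.0]]
{'t': 0.1, 'q': [1.101, 0.478, 0.022, 1.556, -0.011, 1.109, -0.083], 'joint_vel': [-0.0, -0.002, -0.001, -0.002, -0.001, -0.001, 0.0], 'joint_torque': [0.004, -59.776, 1.614, -28.196, 0.013, 0.005, -0.0], 'eef_pos': [0.239, -0.631, 0.23], 'tool_rot': [-0.001, 0.984, 0.18, -0.0], 'contact_force': [0.204, -0.021, -0.438], 'torque': [-0.011, -0.012, 0.058], 'grasp_force': 0.0, 'gripper_width': 1.003}
```

View pics/top0.png

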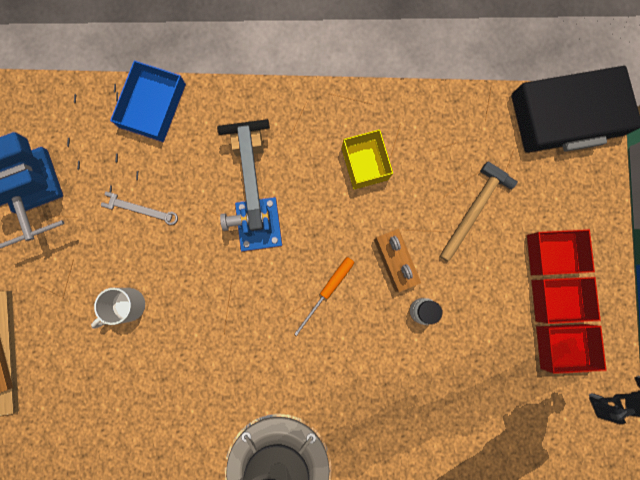

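View pics/scene0.png

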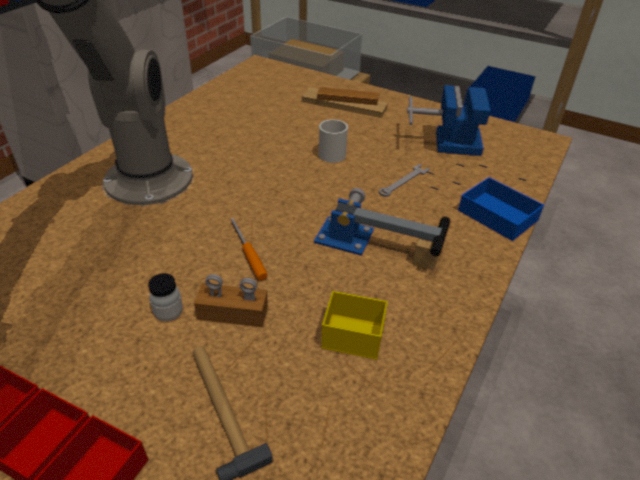

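The top view shows the coupling at (258,222) with its pin head at (228,222), the rack at (397,262) holding two coil heads at (394,243) and (405,271), and the jar close to it at (427,311). I'll enlarge these areas.

```bash
python3 - <<'E'
from h import *
t=load('top0'); s=load('scene0')
def crop(c,x,y,w,h,k): return cv2.resize(c['pixels'][y:y+h,x:x+w,::-1],None,fx=k,fy=k,interpolation=cv2.INTER_CUBIC)
a=crop(t,210,110,80,150,4); b=crop(t,360,215,80,85,4); d=crop(s,185,260,100,75,4)
im=np.zeros((600,720+0,3),np.uint8); im[:600,:320]=a; im[:300,320:720]=d; im[300:600,320:640]=b[:300]
cv2.imwrite('pics/crop0.png',im)
P=cloud(t)
for nm,(x0,y0,x1,y1),zl,zh in [('base',(225,185,295,260),.004,.016),('cheek',(230,190,280,245),.0885,.1),('rack',(365,220,430,305),.04,.058),('heads',(365,220,430,290),.085,.13),('pin',(210,200,245,240),.06,.12)]:
    Q=P[y0:y1,x0:x1].reshape(-1,3); Q=Q[(Q[:,2]>zl)&(Q[:,2]<zh)]
    r=cv2.minAreaRect(Q[:,:2].astype(np.float32)*1000); print(nm,len(Q),np.round(r[0],1),np.round(r[1],1),round(r[2],1),np.median(Q[:,2]).round(4),Q.min(0).round(3),Q.max(0).round(3))
E
```

```text
base 1276 [570.   59.7] [181.8 168.5] 2.5 0.01 [ 0.478 -0.025  0.004] [0.662 0.148 0.016]
cheek 388 [575.8  63.2] [82.9 95.6] 62.8 0.0899 [0.534 0.032 0.089] [0.63  0.117 0.095]
rack 1265 [ 463.  -276.4] [178.2  58.3] 23.8 0.0501 [ 0.382 -0.339  0.04 ] [ 0.554 -0.216  0.058]
heads 168 [ 485.5 -266.5] [101.5  13.5] 22.5 0.1007 [ 0.438 -0.291  0.085] [ 0.533 -0.243  0.108]
pin 344 [558.8 112.8] [54.8 54.6] 2.6 0.0873 [0.533 0.085 0.064] [0.587 0.141 0.098]
```

View pics/crop0.png

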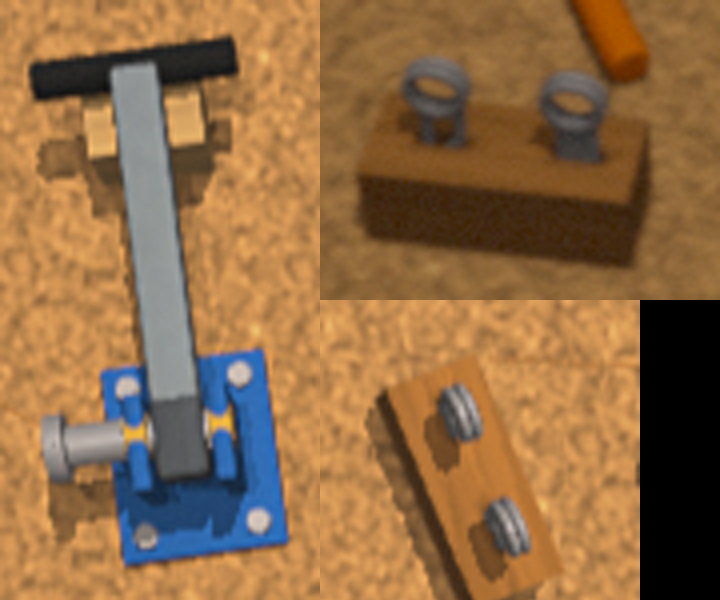

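The scene crop shows that the left coil, nearest the jar, has two separate wires (leg at crop x≈427, bow at ≈458). That one is the clip, and its bow points towards the key. The right coil has the flat blade, so it's the key. The pin head in the top crop is at (57,447).

```bash
cat >> h.py <<'E'
def frame(o):
    from scipy.spatial.transform import Rotation as R
    w,x,y,z=o['tool_rot']; return R.from_quat([x,y,z,w]).as_matrix()
def plan(p,yaw):  # shift (cm) in tool axes + spin to reach TCP p with tool x yaw (mod pi)
    o=bot.get_obs(); M=frame(o); d=M.T@(np.array(p)-o['eef_pos'])*100
    cur=np.arctan2(M[1,0],M[0,0]); s=(cur-yaw+np.pi/2)%np.pi-np.pi/2
    print('shift cm',d.round(2),'spin',round(s,3),'| now',o['eef_pos'].round(4),'yaw',round(cur,4),'tilt',M[:,2].round(3),'F',np.round(o['contact_force'],1))
E
python3 - <<'E'
from h import *
t=load('top0'); s=load('scene0')
A=lambda x,y:(x/4+210-.375,y/4+110-.375)
B=lambda x,y:((x-320)/4+360-.375,(y-300)/4+215-.375)
c=np.array([ray(t,*A(*p),.010)[:2] for p in [(103,370),(265,350),(288,540),(125,565)]])
print('base corners',c.round(4).tolist(),'ctr',c.mean(0).round(4),'sides',[np.linalg.norm(c[i]-c[i-1]).round(4) for i in range(4)])
ex=(c[0]+c[1]-c[2]-c[3]); print('yaw',np.arctan2(ex[1],ex[0]))
h0=ray(t,*A(135,62),.087); 
print('handle ctr',h0)
for k,(c_,bx) in {'top':(t,(370,225,425,300)),'scene':(s,(190,262,275,300))}.items():
    P=cloud(c_);x0,y0,x1,y1=bx;Q=P[y0:y1,x0:x1].reshape(-1,3)
    R=Q[(abs(Q[:,2]-.05)<.003)][:,:2]
    if k=='top': 
        r=cv2.minAreaRect((R*1000).astype(np.float32)); print('rack',r,len(R))
    H=Q[(Q[:,2]>.065)&(Q[:,2]<.108)]
    m=H[:,0]<.485
    for n,G in (('clip',H[m]),('key',H[~m])):
        T=G[G[:,2]>.085]; print(k,n,len(G),'med',np.median(G,0).round(4),'mean top',T.mean(0).round(4),'min',G.min(0).round(3),'max',G.max(0).round(3))
P=cloud(t)
Q=P[212:232,218:235].reshape(-1,3);Q=Q[(Q[:,2]>.07)&(Q[:,2]<.1)];print('head',Q.min(0).round(3),Q.max(0).round(3),Q.mean(0).round(3))
print('head outer face top',ray(t,*A(43,450),.085),'head inner', ray(t,*A(68,445),.09))
E
```

```text
base corners [[0.6163, 0.1199], [0.6309, 0.0221], [0.5154, 0.0047], [0.4981, 0.1019]] ctr [0.5652 0.0621] sides [np.float64(0.1195), np.float64(0.0989), np.float64(0.1168), np.float64(0.0987)]
yaw 0.15005427987860598
handle ctr [0.78268467 0.09635123 0.087     ]
rack ((465.9382019042969, -275.044677734375), (171.1436004638672, 56.65464782714844), 22.829059600830078) 1045
top clip 107 med [ 0.453  -0.279   0.0993] mean top [ 0.4535 -0.2796  0.0996] min [ 0.438 -0.291  0.072] max [ 0.469 -0.269  0.108]
top key 106 med [ 0.5164 -0.2519  0.099 ] mean top [ 0.5171 -0.2529  0.0998] min [ 0.501 -0.264  0.074] max [ 0.533 -0.243  0.108]
scene clip 191 med [ 0.4561 -0.2841  0.0879] mean top [ 0.4579 -0.2837  0.0975] min [ 0.44  -0.295  0.066] max [ 0.472 -0.273  0.106]
scene key 196 med [ 0.5196 -0.2576  0.0886] mean top [ 0.5205 -0.2572  0.0971] min [ 0.505 -0.267  0.065] max [ 0.535 -0.246  0.106]
head [0.539 0.109 0.071] [0.576 0.141 0.098] [0.558 0.125 0.087]
head outer face top [0.55624622 0.13968175 0.085     ] head inner [0.55871042 0.12485148 0.09      ]
```

```bash
python3 -c "
from h import *
plan([.5507,.1737,.19],.152)"
```

```text
shift cm [ 57.66 -64.19   4.14] spin 0.21 | now [ 0.2387 -0.6308  0.2304] yaw 0.3618 tilt [-0.001  0.001 -1.   ] F [ 0.2 -0.  -0.4]
```

```bash
python3 -m jog '[[14.4,-16,1,0.05],[28.8,-32,2,0.1],[43.2,-48,3,0.15],[57.7,-64.2,4.1,0.21],[57.7,-64.2,4.1,0.21],[57.7,-64.2,4.1,0.21],[57.7,-64.2,4.1,0.21],[57.7,-64.2,4.1,0.21],[57.7,-64.2,4.1,0.21],[57.7,-64.2,4.1,0.21],[57.7,-64.2,4.1,0.21],[57.7,-64.2,4.1,0.21],[57.7,-64.2,4.1,0.21],[57.7,-64.2,4.1,0.21],[57.7,-64.2,4.1,0.21],[57.7,-64.2,4.1,0.21],[57.7,-64.2,4.1,0.21],[57.7,-64.2,4.1,0.21],[57.7,-64.2,4.1,0.21],[57.7,-64.2,4.1,0.21]]' 1 40; python3 -c "
from h import *
plan([.5507,.1737,.19],.152)"
```

```text
t: 1.77
eef_pos: [0.5404, 0.1464, 0.1914]
tool_rot: [0.0, 0.997, 0.076, -0.0]
contact_force: [1.2, 0.4, 0.1]
gripper_width: 0.004
grasp_force: 0.0
shift cm [ 1.43 -2.54  0.14] spin -0.0 | now [0.5404 0.1464 0.1914] yaw 0.1515 tilt [-0. -0. -1.] F [1.2 0.4 0.1]
```

```bash
python3 -m jog '[[1.4,-2.5,0,0],[1.4,-2.5,0,0],[1.4,-2.5,0,0],[1.4,-2.5,0,0]]'; python3 -c "
from h import *
plan([.5507,.1737,.19],.152); c=shot('wrist','w1'); print(c['pose'].round(3).tolist(),c['fovy'])"
```

```text
t: 2.1
eef_pos: [0.5498, 0.1704, 0.1912]
tool_rot: [0.001, 0.997, 0.076, -0.001]
contact_force: [0.1, -0.3, -0.7]
gripper_width: -0.001
grasp_force: 0.0
shift cm [ 0.14 -0.32  0.12] spin -0.001 | now [0.5498 0.1704 0.1912] yaw 0.1513 tilt [-0.001 -0.001 -1.   ] F [ 0.1 -0.3 -0.7]
[[0.15, -0.953, -0.265, 0.618], [-0.989, -0.145, -0.04, 0.181], [-0.0, 0.268, -0.963, 0.332], [0.0, 0.0, 0.0, 1.0]] 66.0328522552849
```

View pics/w1.png

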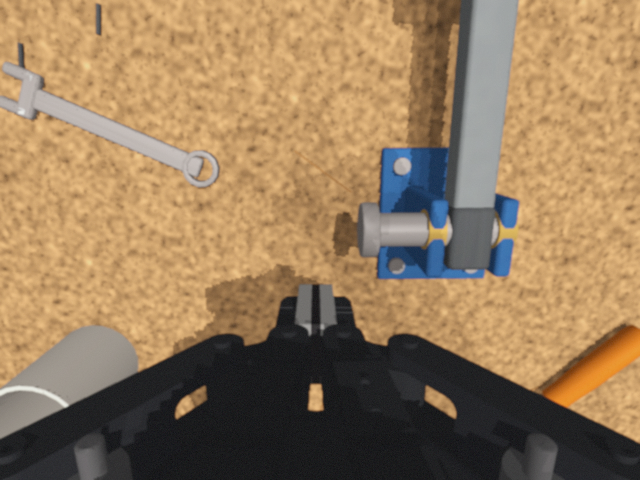

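The wrist view looks squarely down on the coupling: head outer face at column ≈358, head rows 203–257 (centre ≈230), shaft at columns 380–428, cheeks at rows 198–277. I'll measure the coupling frame and pin offset from the depth.

```bash
python3 - <<'E'
from h import *
c=load('w1'); P=cloud(c)
def box(x0,y0,x1,y1,zl,zh,f=lambda q:q):
    Q=P[y0:y1,x0:x1].reshape(-1,3); return Q[(Q[:,2]>zl)&(Q[:,2]<zh)]
# base plate corners
for p in [(383,149),(379,277)]: print('plate corner',ray(c,*p,.010).round(4))
bar=box(450,10,520,200,.082,.092); 
r=cv2.fitLine((bar[:,:2]*1000).astype(np.float32),cv2.DIST_L2,0,.01,.01).ravel(); print('bar',r,np.arctan2(r[1],r[0]),np.median(bar[:,2]))
O=np.array([.5652,.0621]); 
yaw=np.arctan2(r[1],r[0]); yaw = yaw if abs(yaw)<1 else yaw-np.pi*np.sign(yaw)
ex=np.array([np.cos(yaw),np.sin(yaw)]); ey=np.array([-ex[1],ex[0]])
loc=lambda Q:np.c_[(Q[:,:2]-O)@ex,(Q[:,:2]-O)@ey,Q[:,2]]*1000
def st(n,Q):
    L=loc(Q); print(n,len(L),'lo',np.percentile(L,2,0).round(1),'hi',np.percentile(L,98,0).round(1),'mean',L.mean(0).round(1))
st('bar',bar)
st('cheek+',box(424,190,450,285,.0865,.1)); st('cheek-',box(490,190,522,285,.0865,.1))
st('head',box(350,195,384,265,.06,.11)); S=box(386,200,424,262,.06,.11); st('shaft',S)
L=loc(S)
for k in range(-12,18,3):
    m=abs(L[:,0]-k)<1.5
    if m.sum(): print(k,L[m,2].mean().round(1),end='; ')
# circle fit radius 12
from scipy.optimize import least_squares
print(least_squares(lambda p:np.hypot(L[:,0]-p[0],L[:,2]-p[1])-12,[0,75],loss='soft_l1').x)
E
```

```text
plate corner [0.6178 0.1229 0.01  ]
plate corner [0.5036 0.1036 0.01  ]
bar [9.8664057e-01 1.6291212e-01 6.5390576e+02 7.9042213e+01] 0.16364148 0.0854766213369012
bar 8437 lo [ 32.6 -11.4  82.9] hi [141.5  15.   87. ] mean [90.3  2.3 85.4]
cheek+ 1137 lo [-22.2  20.   86.6] hi [28.7 31.3 89.1] mean [ 4.  25.8 87.6]
cheek- 1231 lo [-22.  -27.7  86.6] hi [29.1 -9.3 89. ] mean [  5.1 -20.8  87.6]
head 1291 lo [-9.2 62.6 65.1] hi [27.  77.7 94.2] mean [10.7 72.1 86.3]
shaft 1413 lo [-15.5  31.4  63.3] hi [21.8 60.  86.5] mean [ 8.5 45.6 81.3]
-12 69.5; -9 69.9; -6 73.9; -3 80.2; 0 83.0; 3 84.7; 6 85.6; 9 85.6; 12 84.8; 15 83.0; [ 7.34592421 73.64764797]
```

```bash
python3 -m jog '[[0.3,0,4,0],[0.3,0,8,0],[0.3,0,12.5,0],[0.3,0,12.5,0],[0.3,0,12.5,0],[0.3,0.5,12.5,0],[0.3,1,12.5,0],[0.3,1,12.5,0]]'; python3 -m jog '[[0,0.3,0,0],[0,0.6,0,0],[0,0.9,0,0],[0,1.2,0,0],[0,1.5,0,0],[0,1.5,0,0]]'
```

```text
t: 2.82
eef_pos: [0.5569, 0.1605, 0.0694]
tool_rot: [0.0, 0.997, 0.075, 0.002]
contact_force: [-0.0, -0.3, -0.2]
gripper_width: 0.003
grasp_force: 0.0
t: 3.32
eef_pos: [0.5574, 0.1478, 0.0672]
tool_rot: [-0.001, 0.997, 0.076, 0.001]
contact_force: [-0.5, 3.4, 2.4]
gripper_width: -0.003
grasp_force: 1.9
```

```bash
python3 -m jog '[[0,0.3,0,0],[0,0.6,0,0],[0,0.9,0,0],[0,1.2,0,0],[0,1.5,0,0],[0,1.8,0,0],[0,2.1,0,0],[0,2.3,0,0],[0,2.5,0,0],[0,2.6,0,0]]'; python3 -m jog '[[0,0.1,0,0],[0,0.2,0,0],[0,0.2,0,0]]';  python3 -m jog '[[0,0.1,0,0],[0,0.2,0,0],[0,0.2,0,0]]'
```

```text
t: 4.15
eef_pos: [0.5612, 0.121, 0.0667]
tool_rot: [0.0, 0.997, 0.076, 0.0]
contact_force: [1.9, 3.9, 1.8]
gripper_width: -0.001
grasp_force: 2.1
t: 4.4
eef_pos: [0.5613, 0.1193, 0.0667]
tool_rot: [0.0, 0.997, 0.076, -0.0]
contact_force: [1.1, 4.5, 1.3]
gripper_width: -0.002
grasp_force: 1.9
t: 4.65
eef_pos: [0.5613, 0.1193, 0.0668]
tool_rot: [-0.001, 0.997, 0.076, 0.0]
contact_force: [1.5, 8.0, -0.1]
gripper_width: -0.003
grasp_force: 3.9
```

```bash
python3 -m jog '[[0,0.1,0,0],[0,0.2,0,0],[0,0.2,0,0]]';  python3 -m jog '[[0,0.1,0,0],[0,0.1,0,0]]'; python3 -c "
from h import *
c=shot('wrist','w2')
P=cloud(c);O=np.array([.5652,.0621])
im=c['pixels'][100:400,220:620,::-1]; cv2.imwrite('pics/w2c.png',cv2.resize(im,None,fx=2,fy=2))"
```

```text
t: 4.9
eef_pos: [0.5612, 0.1192, 0.0668]
tool_rot: [-0.002, 0.997, 0.077, 0.0]
contact_force: [0.5, 11.0, -0.6]
gripper_width: -0.004
grasp_force: 5.9
t: 5.07
eef_pos: [0.5613, 0.1191, 0.0668]
tool_rot: [-0.002, 0.997, 0.078, 0.0]
contact_force: [-1.3, 13.0, -0.7]
gripper_width: 0.003
grasp_force: 6.9
```

View pics/w2c.png

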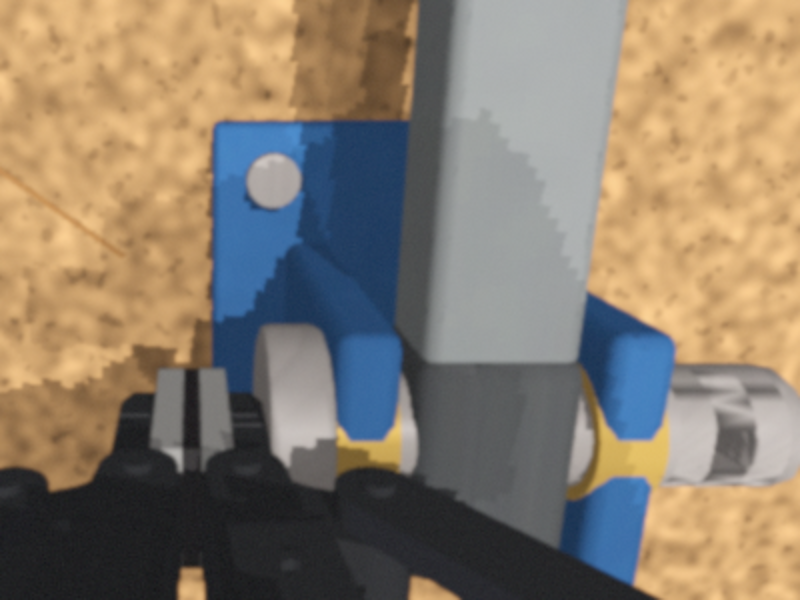

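The enlarged view shows the head flush on the +y cheek and the force rising without any motion, so the pin is home. The cross hole is visible at crop (737,440). Next I'll back off, rise, and look at the hole from above on the way.

```bash
python3 -m jog '[[0,-1,0,0],[0,-2.5,0,0],[0,-2.5,-4,0],[0,-2.5,-8,0],[0,-2.5,-12,0],[0,1,-12.5,0],[0,5,-12.5,0],[-0.5,8,-12.5,0],[-0.5,8,-12.5,0],[-0.5,8,-12.5,0],[-0.5,8,-12.5,0],[-0.5,8,-12.5,0]]' -1; python3 - <<'E'
from h import *
c=shot('wrist','w3'); P=cloud(c); print(bot.get_obs()['eef_pos'])
f=240/np.tan(np.radians(c['fovy'])/2)
q=c['pose'][:3,:3].T@(np.array([.579,.0212,.087])-c['pose'][:3,3]); u,v=int(q[0]/q[2]*f+c['cx']),int(q[1]/q[2]*f+c['cy']); print(u,v)
x0=max(u-100,0);y0=max(v-75,0);print(x0,y0)
cv2.imwrite('pics/w3c.png',cv2.resize(c['pixels'][y0:y0+150,x0:x0+200,::-1],None,fx=4,fy=4,interpolation=cv2.INTER_CUBIC))
E
```

```text
t: 6.12
eef_pos: [0.5684, 0.0355, 0.1913]
tool_rot: [-0.0, 0.997, 0.076, -0.001]
contact_force: [-0.1, -0.4, 0.4]
gripper_width: 1.002
grasp_force: 0.0
[0.56860139 0.03588406 0.19143953]
338 230
238 155
```

View pics/w3c.png

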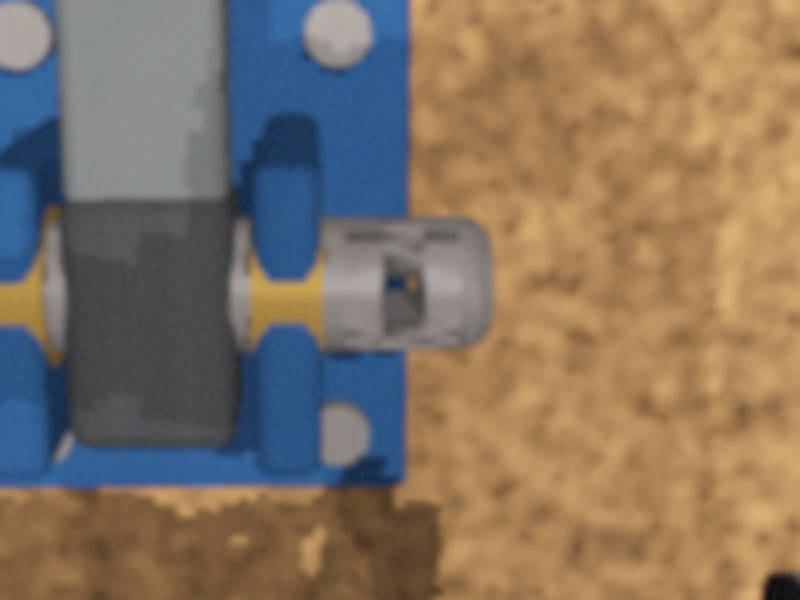

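```bash
python3 - <<'E'
from h import *
c=load('w3')
print('hole mouth',ray(c,338.6,228.4,.087).round(4)); 
print('pin axis',ray(c,338.6,155+283.5/4-.375,.075).round(4),'cheek- outer face',ray(c,238+320/4-.375,155+283/4,.089).round(4))
plan([.456,-.281,.19],.398)
E
```

```text
hole mouth [0.5802 0.0215 0.087 ]
pin axis [0.5795 0.0207 0.075 ] cheek- outer face [0.5803 0.0361 0.089 ]
shift cm [-15.98  29.59   0.16] spin -0.244 | now [0.5686 0.0359 0.1914] yaw 0.1537 tilt [-0.001  0.    -1.   ] F [ 1.   0.5 -0.7]
```

```bash
python3 -m jog '[[-4,7.4,0,-0.08],[-8,14.8,0,-0.16],[-12,22.2,0,-0.244],[-16,29.6,0,-0.244],[-16,29.6,0,-0.244],[-16,29.6,0,-0.244],[-16,29.6,0,-0.244],[-16,29.6,0,-0.244],[-16,29.6,0,-0.244],[-16,29.6,0,-0.244],[-16,29.6,0,-0.244],[-16,29.6,0,-0.244]]'; python3 - <<'E'
from h import *
c=shot('wrist','w4'); plan([.456,-.281,.19],.398)
P=cloud(c); Q=P.reshape(-1,3); H=Q[(Q[:,2]>.085)&(Q[:,2]<.108)&(abs(Q[:,0]-.485)<.08)&(abs(Q[:,1]+.268)<.07)]
for H1 in (H[H[:,0]<.487],H[H[:,0]>=.487]): print(len(H1),np.percentile(H1,[2,50,98],axis=0).round(4).tolist(),H1.mean(0).round(4),cv2.minAreaRect((H1[:,:2]*1000).astype(np.float32)))
E
```

```text
t: 7.17
eef_pos: [0.4568, -0.2797, 0.1917]
tool_rot: [-0.0, 0.98, 0.198, 0.0]
contact_force: [-0.1, -0.0, -1.3]
gripper_width: 0.997
grasp_force: 0.0
shift cm [-0.13  0.09  0.18] spin 0.002 | now [ 0.4569 -0.2797  0.1918] yaw 0.3998 tilt [ 0.     0.001 -1.   ] F [-0.6  0.4 -0. ]
847 [[0.4438, -0.2874, 0.0879], [0.4604, -0.2782, 0.0998], [0.4726, -0.2697, 0.1031]] [ 0.4597 -0.2783  0.0986] ((456.966064453125, -279.4482421875), (33.565040588378906, 11.986810684204102), 22.85906410217285)
992 [[0.5053, -0.2621, 0.0891], [0.5202, -0.2528, 0.1001], [0.5346, -0.2439, 0.1032]] [ 0.5201 -0.2529  0.099 ] ((519.7090454101562, -253.006103515625), (33.48350524902344, 11.588598251342773), 22.78350067138672)
```

View pics/w4.png

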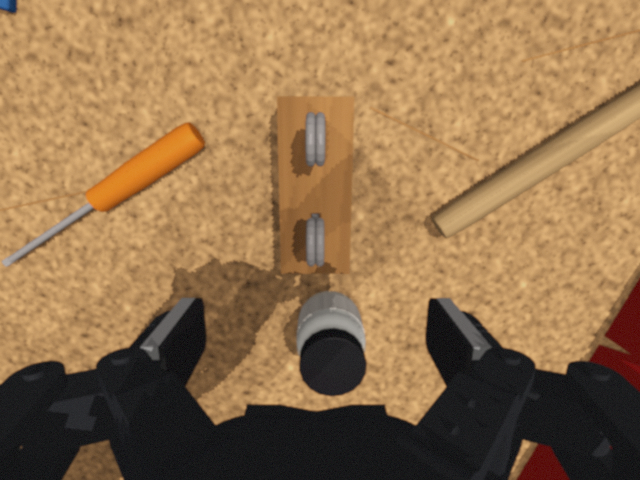

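The wrist view shows the clip coil at (315,240) directly below the tool, square to the fingers, with its bow nub at (316,213) pointing along tool +x. The key at (315,139) and the jar at (332,345) are clear of both fingers. I'll descend and grip.

```bash
python3 -m jog '[[0,0,3,0],[0,0,6,0],[0,0,9,0],[0,0,11.8,0],[0,0,11.8,0],[0,0,11.8,0],[0,0,11.8,0]]'; python3 -m jog '[[0,0,0,0],[0,0,0,0],[0,0,0,0],[0,0,0,0],[0,0,0,0],[0,0,0,0],[0,0,0,0],[0,0,0,0]]' 1 80
```

```text
t: 7.8
eef_pos: [0.4572, -0.2815, 0.0751]
tool_rot: [0.0, 0.98, 0.197, 0.001]
contact_force: [0.4, 0.3, 0.2]
gripper_width: 0.997
grasp_force: 0.0
t: 8.47
eef_pos: [0.4556, -0.2814, 0.0741]
tool_rot: [-0.0, 0.98, 0.197, -0.0]
contact_force: [-1.3, 2.6, 5.4]
gripper_width: 0.126
grasp_force: 77.7
```

```bash
python3 -m jog '[[0,0,-1,0],[0,0,-3,0],[0,0,-5,0],[0,0,-8,0],[0,0,-11,0],[0,0,-13,0],[0,0,-13,0],[0,0,-13,0],[0,0,-13,0]]'; python3 - <<'E'
from h import *
c=shot('wrist','w5'); cv2.imwrite('pics/w5c.png',cv2.resize(c['pixels'][180:480,200:440,::-1],None,fx=2,fy=2))
ex=np.array([np.cos(.155),np.sin(.155)])
plan(np.r_[np.array([.580,.0212])+.007*ex,.184],.155)
E
```

```text
t: 9.22
eef_pos: [0.455, -0.2819, 0.2031]
tool_rot: [-0.0, 0.98, 0.197, -0.001]
contact_force: [-0.3, 0.1, -1.3]
gripper_width: 0.124
grasp_force: 77.8
shift cm [ 23.92 -22.96   1.86] spin 0.241 | now [ 0.4548 -0.2817  0.2026] yaw 0.3957 tilt [-0.002  0.001 -1.   ] F [ 0.6 -0.3 -1.5]
```

View pics/w5c.png

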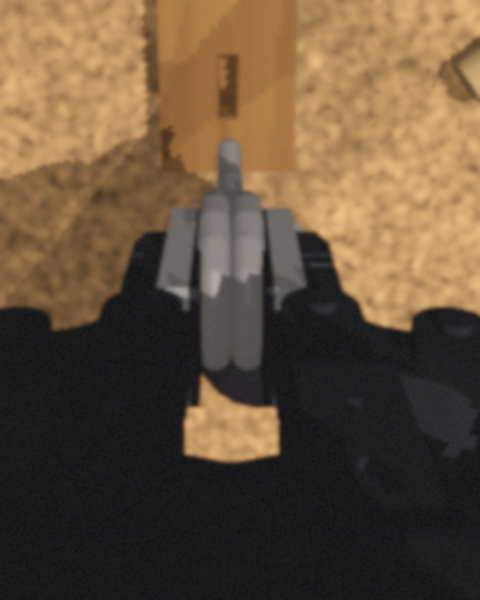

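The view shows the clip gripped squarely between the pads, with the bow at crop (230,150) in line with the coil. I'll fit the coil circle from depth to get its offset from the TCP.

```bash
cat >> h.py <<'E'
def coil(c,o):
    from scipy.optimize import least_squares
    M=frame(o); P=cloud(c)[265:375,285:345].reshape(-1,3); L=(P-o['eef_pos'])@M*1000
    L=L[(abs(L[:,1])<5.5)&(L[:,2]>-40)&(L[:,2]<5)&(abs(L[:,0])<25)]
    r=least_squares(lambda p:np.hypot(np.hypot(L[:,0]-p[0],L[:,2]-p[1])-14,np.abs(np.abs(L[:,1]-p[2])-3))-3,[0,-14,0],loss='soft_l1')
    print('coil ctr in tool mm',r.x.round(2),'res',np.sqrt(np.mean(r.fun**2)).round(2),len(L),'y range',np.percentile(L[:,1],[3,97]).round(1))
    return r.x
E
python3 - <<'E'
from h import *
c=load('w5'); coil(c,bot.get_obs())
E
```

```text
coil ctr in tool mm [  1.95 -12.22   0.36] res 2.14 2859 y range [-5.2  5.1]
```

```bash
python3 -c "
from h import *
plan([.5852,.0220,.170],.155)"; python3 -m jog '[[6,-5.7,0,0.06],[12,-11.4,0,0.12],[18,-17.2,0,0.18],[23.7,-22.9,0,0.241],[23.7,-22.9,0,0.241],[23.7,-22.9,0,0.241],[23.7,-22.9,0,0.241],[23.7,-22.9,0,0.241],[23.7,-22.9,0,0.241],[23.7,-22.9,0,0.241],[23.7,-22.9,3.2,0.241],[23.7,-22.9,3.2,0.241],[23.7,-22.9,3.2,0.241],[23.7,-22.9,3.2,0.241],[23.7,-22.9,3.2,0.241]]'; python3 - <<'E'
from h import *
o=bot.get_obs(); plan([.5852,.0220,.170],.155)
c=shot('wrist','w6'); coil(c,o); s=shot('scene','s6')
im=np.zeros((600,800,3),np.uint8)
im[:,:400]=cv2.resize(c['pixels'][150:350,250:383,::-1],(400,600),interpolation=cv2.INTER_CUBIC)
im[:,400:]=cv2.resize(s['pixels'][160:265,320:390,::-1],(400,600),interpolation=cv2.INTER_CUBIC)
cv2.imwrite('pics/c6.png',im)
E
```

```text
shift cm [ 23.75 -22.99   3.26] spin 0.241 | now [ 0.4548 -0.2817  0.2026] yaw 0.3957 tilt [-0.002  0.001 -1.   ] F [ 0.6 -0.3 -1.5]
t: 10.52
eef_pos: [0.5866, 0.0198, 0.1728]
tool_rot: [0.0, 0.997, 0.077, 0.001]
contact_force: [-0.6, 0.4, -0.7]
gripper_width: 0.125
grasp_force: 77.9
shift cm [-0.1  -0.24  0.28] spin -0.002 | now [0.5866 0.0198 0.1728] yaw 0.1534 tilt [ 0.001 -0.    -1.   ] F [-0.6  0.4 -0.7]
coil ctr in tool mm [  1.72 -11.68  -0.11] res 1.91 2918 y range [-5.3  5.2]
```

View pics/c6.png

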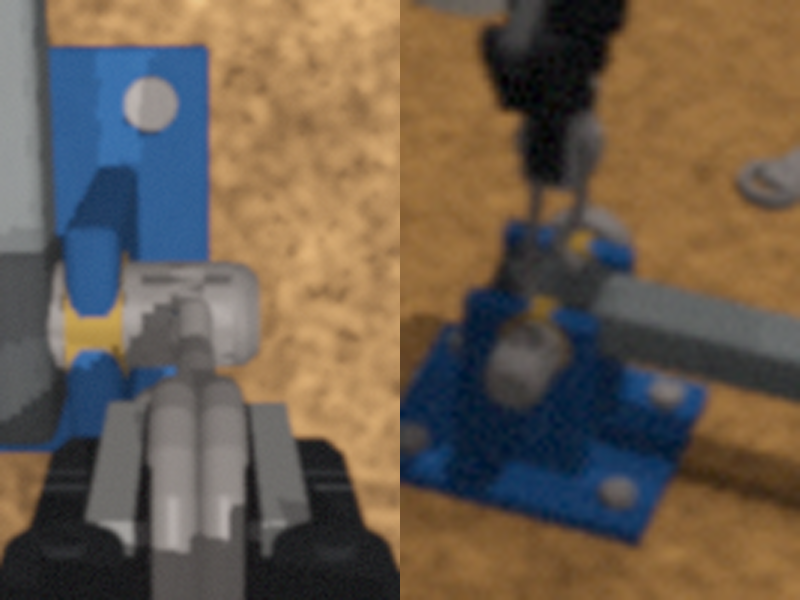

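The left crop shows the bow at (195,310) over the pin with the clip square to it. The right crop shows the leg hanging above the pin end. I'll correct the small offset and feel downwards.

```bash
python3 -m jog '[[-0.1,-0.24,0,0],[-0.1,-0.24,0,0],[-0.1,-0.24,0.5,0],[-0.1,-0.24,1,0],[-0.1,-0.24,1.5,0],[-0.1,-0.24,1.8,0],[-0.1,-0.24,1.8,0],[-0.1,-0.24,1.8,0]]'; python3 -c "
from h import *
plan([.5852,.0220,.150],.155)"
```

```text
t: 11.28
eef_pos: [0.5846, 0.0228, 0.1534]
tool_rot: [-0.0, 0.997, 0.077, -0.0]
contact_force: [-0.5, -0.7, -1.3]
gripper_width: 0.119
grasp_force: 77.9
shift cm [0.05 0.09 0.34] spin -0.0 | now [0.5846 0.0228 0.1534] yaw 0.1548 tilt [-0.001 -0.    -1.   ] F [-0.5 -0.7 -1.3]
```

```bash
python3 -m jog '[[0.05,0.08,0,0],[0.05,0.08,0.1,0],[0.05,0.08,0.2,0],[0.05,0.08,0.3,0],[0.05,0.08,0.3,0]]'; python3 -m jog '[[0,0,0.1,0],[0,0,0.2,0],[0,0,0.2,0]]';python3 -m jog '[[0,0,0.1,0],[0,0,0.2,0],[0,0,0.2,0]]'
```

```text
t: 11.7
eef_pos: [0.5853, 0.0221, 0.1506]
tool_rot: [0.0, 0.997, 0.077, -0.0]
contact_force: [-0.1, 0.5, -0.5]
gripper_width: 0.123
grasp_force: 77.9
t: 11.95
eef_pos: [0.5853, 0.0222, 0.1486]
tool_rot: [-0.0, 0.997, 0.077, -0.0]
contact_force: [-0.1, -0.0, -0.7]
gripper_width: 0.124
grasp_force: 77.9
t: 12.2
eef_pos: [0.5853, 0.0221, 0.1465]
tool_rot: [0.0, 0.997, 0.077, -0.0]
contact_force: [0.7, -1.1, -0.1]
gripper_width: 0.12
grasp_force: 77.9
```

```bash
python3 -m jog '[[0,0,0.1,0],[0,0,0.2,0],[0,0,0.2,0]]';python3 -m jog '[[0,0,0.1,0],[0,0,0.2,0],[0,0,0.2,0]]';python3 -m jog '[[0,0,0.1,0],[0,0,0.2,0],[0,0,0.2,0]]'
```

```text
t: 12.45
eef_pos: [0.5854, 0.0221, 0.1446]
tool_rot: [0.0, 0.997, 0.077, -0.0]
contact_force: [-0.2, -0.2, -0.4]
gripper_width: 0.124
grasp_force: 77.9
t: 12.7
eef_pos: [0.5854, 0.0221, 0.1426]
tool_rot: [0.0, 0.997, 0.077, -0.0]
contact_force: [0.5, -0.3, 0.1]
gripper_width: 0.122
grasp_force: 77.9
t: 12.95
eef_pos: [0.5854, 0.0221, 0.1406]
tool_rot: [-0.0, 0.997, 0.077, -0.0]
contact_force: [-0.2, -0.2, -1.7]
gripper_width: 0.124
grasp_force: 77.9
```

```bash
python3 -m jog '[[0,0,0.2,0],[0,0,0.4,0],[0,0,0.6,0],[0,0,0.8,0],[0,0,0.8,0]]';python3 -m jog '[[0,0,0.2,0],[0,0,0.4,0],[0,0,0.6,0],[0,0,0.8,0],[0,0,1.0,0],[0,0,1.0,0]]';python3 -m jog '[[0,0,0.1,0],[0,0,0.2,0],[0,0,0.3,0],[0,0,0.4,0],[0,0,0.4,0]]'
```

```text
t: 13.37
eef_pos: [0.5853, 0.0221, 0.1323]
tool_rot: [-0.0, 0.997, 0.077, -0.0]
contact_force: [0.4, 1.0, -0.7]
gripper_width: 0.124
grasp_force: 77.9
t: 13.87
eef_pos: [0.5852, 0.0221, 0.1223]
tool_rot: [-0.0, 0.997, 0.077, -0.0]
contact_force: [1.6, -0.2, -1.5]
gripper_width: 0.124
grasp_force: 77.9
t: 14.28
eef_pos: [0.5853, 0.0221, 0.1186]
tool_rot: [-0.0, 0.997, 0.077, -0.0]
contact_force: [0.4, 0.2, -1.0]
gripper_width: 0.123
grasp_force: 77.9
```

The leg is in the hole with no side force. Now I'll press down in stages.

```bash
python3 -m jog '[[0,0,0.1,0],[0,0,0.2,0],[0,0,0.3,0],[0,0,0.3,0]]';python3 -m jog '[[0,0,0.1,0],[0,0,0.2,0],[0,0,0.3,0],[0,0,0.3,0]]';python3 -m jog '[[0,0,0.1,0],[0,0,0.2,0],[0,0,0.3,0],[0,0,0.3,0]]'
```

```text
t: 14.62
eef_pos: [0.5861, 0.0223, 0.1163]
tool_rot: [-0.0, 0.997, 0.077, 0.001]
contact_force: [0.8, -0.6, 3.7]
gripper_width: 0.117
grasp_force: 78.4
t: 14.95
eef_pos: [0.5863, 0.0224, 0.1141]
tool_rot: [0.0, 0.997, 0.077, 0.001]
contact_force: [0.3, -0.2, 8.2]
gripper_width: 0.121
grasp_force: 79.4
t: 15.28
eef_pos: [0.5864, 0.0223, 0.1115]
tool_rot: [0.0, 0.997, 0.077, 0.001]
contact_force: [-2.4, -0.2, 10.4]
gripper_width: 0.126
grasp_force: 79.6
```

```bash
python3 -m jog '[[0,0,0.1,0],[0,0,0.2,0],[0,0,0.3,0],[0,0,0.3,0]]';python3 -m jog '[[0,0,0.1,0],[0,0,0.2,0],[0,0,0.3,0],[0,0,0.3,0]]';python3 -m jog '[[0,0,0.1,0],[0,0,0.2,0],[0,0,0.3,0],[0,0,0.3,0]]';python3 -m jog '[[0,0,0.1,0],[0,0,0.2,0],[0,0,0.3,0],[0,0,0.3,0]]'
```

```text
t: 15.62
eef_pos: [0.5862, 0.0223, 0.1076]
tool_rot: [0.0, 0.997, 0.077, 0.001]
contact_force: [1.2, -0.4, 3.4]
gripper_width: 0.123
grasp_force: 78.6
t: 15.95
eef_pos: [0.586, 0.0224, 0.104]
tool_rot: [-0.0, 0.997, 0.077, 0.001]
contact_force: [1.7, 0.4, -0.8]
gripper_width: 0.119
grasp_force: 78.2
t: 16.28
eef_pos: [0.5857, 0.0222, 0.1003]
tool_rot: [-0.0, 0.997, 0.077, 0.0]
contact_force: [6.2, 0.3, -6.9]
gripper_width: 0.122
grasp_force: 77.7
t: 16.62
eef_pos: [0.5854, 0.0222, 0.0972]
tool_rot: [-0.0, 0.997, 0.077, -0.0]
contact_force: [4.9, 1.1, -5.4]
gripper_width: 0.126
grasp_force: 77.7
```

```bash
python3 -m jog '[[0,0,0.1,0],[0,0,0.2,0],[0,0,0.2,0]]';python3 -m jog '[[0,0,0.1,0],[0,0,0.1,0]]';python3 -m jog '[[0,0,0.1,0],[0,0,0.1,0]]'
```

```text
t: 16.87
eef_pos: [0.5848, 0.0221, 0.0953]
tool_rot: [0.0, 0.997, 0.077, -0.001]
contact_force: [4.2, -0.4, -3.0]
gripper_width: 0.121
grasp_force: 77.8
t: 17.03
eef_pos: [0.5847, 0.022, 0.0944]
tool_rot: [0.0, 0.997, 0.077, -0.001]
contact_force: [1.6, 0.9, -2.7]
gripper_width: 0.123
grasp_force: 77.8
t: 17.2
eef_pos: [0.5846, 0.022, 0.0934]
tool_rot: [0.0, 0.997, 0.077, -0.001]
contact_force: [1.0, -0.1, -1.2]
gripper_width: 0.123
grasp_force: 77.8
```

```bash
python3 -m jog '[[0,0,0.05,0],[0,0,0.05,0]]'; python3 -m jog '[[0,0,0.05,0],[0,0,0.05,0]]'; python3 -m jog '[[0,0,0,0],[0,0,0,0],[0,0,0,0],[0,0,0,0],[0,0,0,0],[0,0,0,0]]' 0.4; python3 -m jog '[[0,0,-1,0],[0,0,-3,0],[0,0,-6,0],[0,0,-9,0],[0,0,-12,0],[-4,0,-14,0],[-6,0,-14,0],[-6,0,-14,0],[-6,0,-14,0],[-6,0,-14,0]]'; python3 - <<'E'
from h import *
c=shot('wrist','w7'); s=shot('scene','s7')
im=np.zeros((600,800,3),np.uint8)
im[:,:400]=cv2.resize(c['pixels'][90:290,250:383,::-1],(400,600),interpolation=cv2.INTER_CUBIC)
im[:,400:]=cv2.resize(s['pixels'][160:265,320:390,::-1],(400,600),interpolation=cv2.INTER_CUBIC)
cv2.imwrite('pics/c7.png',im)
P=cloud(c).reshape(-1,3); ex=np.array([np.cos(.155),np.sin(.155)]);ey=np.array([-ex[1],ex[0]])
L=np.c_[(P[:,:2]-[.580,.0212])@ex,(P[:,:2]-[.580,.0212])@ey,P[:,2]]*1000
L=L[(abs(L[:,0]-7)<25)&(abs(L[:,1])<9)&(L[:,2]>92)&(L[:,2]<140)]
print(len(L),np.percentile(L,[1,50,99],axis=0).round(1).tolist(),'expect coil top 123')
E
```

```text
t: 17.37
eef_pos: [0.5847, 0.0219, 0.0931]
tool_rot: [0.0, 0.997, 0.077, -0.001]
contact_force: [0.1, 0.6, -1.0]
gripper_width: 0.126
grasp_force: 77.8
t: 17.53
eef_pos: [0.5849, 0.022, 0.0926]
tool_rot: [0.0, 0.997, 0.077, -0.0]
contact_force: [-0.4, 0.3, -2.1]
gripper_width: 0.127
grasp_force: 77.8
t: 18.03
eef_pos: [0.5854, 0.0221, 0.0928]
tool_rot: [0.0, 0.997, 0.077, 0.0]
contact_force: [0.2, 0.6, -0.2]
gripper_width: 0.299
grasp_force: 0.0
t: 18.87
eef_pos: [0.5266, 0.0129, 0.2333]
tool_rot: [0.0, 0.997, 0.077, 0.001]
contact_force: [0.6, 0.4, -0.2]
gripper_width: 0.301
grasp_force: 0.0
791 [[-8.0, -5.7, 105.3], [8.2, -0.2, 116.2], [24.0, 5.4, 119.8]] expect coil top 123
```

View pics/c7.png

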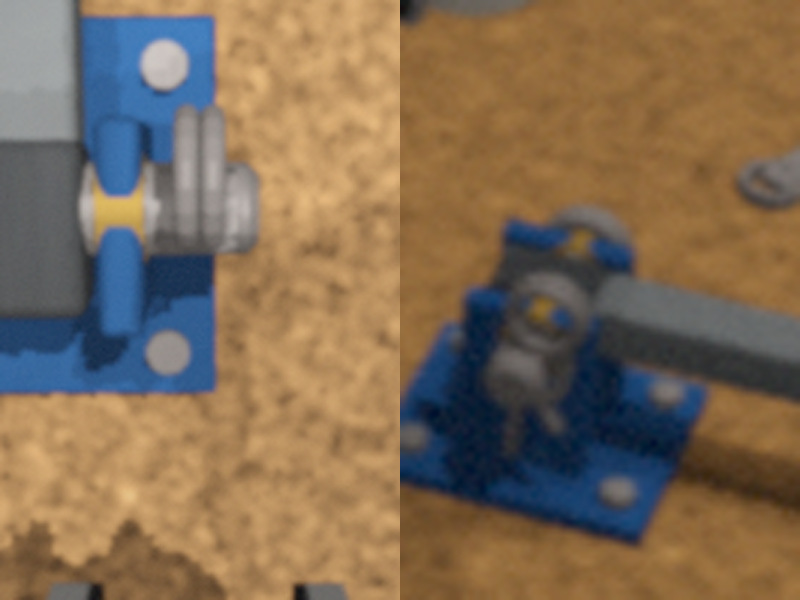

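The views show the coil upright over the pin at (200,180). Below the pin, the leg end (513,430) and the flared bow tip (550,420) both stick out, so the bow has snapped round it. The gripper is well clear.

```bash
python3 -c "
from station import bot
print(bot.hand_in())"
```

```text
the job is handed in; nothing more can be done
None
```

The job is handed in: the pin is fully home, and the clip's leg is through the cross hole with the bow snapped round the pin and released; the hand-in returned no verdict.

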